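# Wedge-lock the clamp bar of a jar sealing stand

### The job

Get the jar on the sealing stand ready for sealing: slide the clamp bar along by its upright grip until it has pushed the jar fully home into the V-shaped back stop and its pad bears on the jar, and leave it there. Then slide the wooden thumb wedge under the bridge with a firm thumb push (about 15 N) until it jams the bar fast and stays jammed when you let go. Do it gently: do not ram the jar or force the wedge, and leave the other things on the bench alone.

Things in the scene. Friction and masses are not known exactly. Their poses are not given: they have to be found in the camera images.
- stand: dark wooden board 280 x 600 x 12 mm, fixed to the bench, carrying all of the mechanism. Origin on the bench, under the point where the wedge's track crosses the bar's. Its +y is the way the bar slides towards the jar, its +x the way the wedge is pushed in; z up. The bar lies along x = 0, its top 40 mm above the bench. On the -x side a wooden sill (x -137 to -45 mm, 46 mm wide, flush with the bar's top, with 10 mm high side rails) carries the wedge's tail.
- bar: steel clamp bar, 30 mm wide, 16 high, sliding only along the stand's y in two guides, with about 2.5 N of friction, 95 mm of travel; it stays where it is left. Same axes as the stand; origin on the bench below the bar. At its +y end a foot plate with a rubber pad 50 wide, z 38 to 82 mm; at its -y end the upright grip.
- bar_grip (a point): point in the middle of the bar's upright steel grip (24 mm along x, 18 along y, standing from z = 40 to 114 mm above the bench), 20 mm below its top. Push it towards +y of the stand.
- bar_pad (a point): centre of the pad's face that meets the jar, 256 mm from the grip in +y; y is the push direction.
- jar: brown glazed round jar standing loose on the board in front of the pad, 126 mm high, 130 mm across at its belly, about 0.5 kg; origin at the centre of its foot, 12 mm above the bench. It must not be rammed: more than 45 N between bar and jar is too much. Sliding it takes about 4 to 8 N on the grip in all; when it is home in the stop the force rises sharply.
- stop: fixed wooden V-shaped back stop at the stand's +y end; origin on the bench, where the jar's axis is when the jar is home. Set at another distance each time. The jar starts 8 to 25 mm short of it.
- bridge: fixed dark steel bridge over the bar, 34 mm along x, about 46 mm across y, top near 73 mm. Its underside slopes down 1 in 5 towards the stand's +x, parallel to the wedge's top: it is the wedge's ramp. Origin on the bench or up to 4 mm above it: the bridge is shimmed to a height that changes each time, so the wedge jams after between 20 and 50 mm of travel, which cannot be foretold well enough from the measured poses. It must be felt.
- wedge: loose beech thumb wedge, 24 mm wide, 140 long, 0.12 kg, lying flat on the sill and bar with its thin nose (8 mm) already under the bridge. Tapers 1 in 5; origin on its flat underside 60 mm from the nose, +x towards the nose: the way to push. It can only slide along the stand's x between rails and bridge legs. A push of 10 to 20 N jams it and it then holds by its own friction; more than 22 N between wedge and bridge is too much (reached with a push of some 26 N or more).
- wedge_tab (a point): point in the upright thumb tab at the wedge's tail, 66 mm behind the wedge's origin, 20 mm below the tab's top. Tab 26 mm along x, 14 along y, z = 72 to 114 mm above the bench; back face free, 13 mm behind the point. Push it to +x with closed fingers from behind: a pinch can hold the tail up and lose the jam on letting go (then push again).
- cup: small white cup standing on the board beyond the bar; leave it alone. Origin under its centre.
- bung: cork bung standing on the board beyond the bar; leave it alone. Origin under its centre.
- mallet: hammer lying on the bench to the right; leave it alone. Origin under its centre.
- brush: brush lying on the bench to the left; leave it alone. Origin under its centre.
- bowl: terracotta bowl to the right; leave it alone. Origin under its centre.
Not all that is in view belongs to the job. What is shaped like the wedge but purple is not meant. What is shaped like the jar but purple or yellow is not meant.

How it is judged:
By the outcome, as a careful person would: the job done as asked, in the order asked, and still so for the second after the job is handed in, with the robot touching nothing.
It also fails if it takes over 53 s, if anything falls off the work surface, if the arm or the gripper's body presses on something with over 40 N, if the wrist force passes 120 N, or if a joint passes its speed limit or range.

### The arm

A 6-joint arm with a two-finger parallel gripper is mounted at the origin on the work surface. World frame = base frame: x ahead of the robot, y to its left, z up, the work surface at z = 0. Lengths are in m, angles in rad, forces in N, time in s.
With the tool pointing down it reaches from about 0.375 to 0.975 m from the base axis. Payload 3.8 kg.
Tool frame: the origin (TCP) lies midway between the tips of the shut fingers; the grasp point (between the pads) lies 19 mm behind it; z points along the fingers, y is the line along which they close (so a half turn about z gives the same grasp; the last joint's range is limited). The gripper opens to 88 mm and grips with 3 to 60 N. Pads are 18 mm wide; open, the fingers measure 123 mm over their backs; the gripper's body (75 mm by 187 mm) begins 45 mm behind the grasp point.
Start: joints at [1.234, 0.264, 1.604, -0, 1.274, -0.037], TCP at [0.199, 0.645, 0.239] pointing down, gripper open.
Joint ranges: [-2.63, 2.63], [-0.94, 2.18], [0.31, 2.57], [-1.31, 4.45], [0, 2.66], [-2.55, 2.55]. Speed limits (rad/s): [2.57, 2.57, 3.14, 3.14, 3.14, 3.14].

### API

Orientations are given as a unit quaternion [x, y, z, w].
In Python, from station import r gives the robot as it stands. The module is installed in compiled form; this text tells all that it offers.
- The arm moves only by the tool apply_moves, never from a script. Its argument "rows" is a list of rows, each a list of 5 numbers: the shift along the world's x, y, z in m, then the turn about the world's z in rad, then the finger opening in m, from 0 to 0.0881. In form: [[dx, dy, dz, roll, grip], ...]. A call has 1 to 10 rows; each row shifts and turns the commanded pose from where the row before left it; what a row does not reach is not made up. A row lasts 1/12 s, in which the tool goes at most 41.7 mm and 7.16 degrees, less where a joint would pass 70% of its speed; a pose out of reach is approached as far as the arm can. A call with a gripper value outside its range is refused whole. The fingers move at their own pace and stop on an object; "squeeze" is the grip in N (left out, the last holds). Time passes only in rows, so rows that do not move let the fingers close. It gives the time, the measured TCP pose, the force, the opening and the grip force at its end, in the units of the state.
- r.state(): the state, without advancing time (a new reading comes with each control period).
- r.read_camera(name): name is "scene" or "top"; returns (picture, depth): 400x640x3 uint8, red, green, blue; 400x640 float32, m along the optical axis (not along the pixel's ray), 0 where there is no reading.
- r.camera_model(name): a dict with "fx", "fy", "cx", "cy" (pixels), "dist" ([k1, k2, p1, p2, k3] as OpenCV has them; the pictures are not rectified), "R" (3x3) and "t" (3): a world point X has camera coordinates R X + t. Camera axes: x right, y down, z forward; pixel columns grow to the right and rows downward; lengths in m; the calibration is good to about 2 mm. A picture is of the moment at which its call begins. camera_model takes no time and is no camera call.
- r.finish_job(): hands the job in; it is judged then, once.
The state is a dict: "time": time; "joints": joint angles; "dq": joint speeds; "joint_efforts": joint torques, N m; "position": TCP position; "tcp_rot": TCP orientation; "force": force on the tool from outside, world axes, zero at the start; "moment": the same for the moment, N m; "width": finger opening in m; "finger_force": force on a finger pad.
Only numpy, scipy, OpenCV 4.12 (cv2) and the standard library are available. Lean on these libraries where they do the work, as an engineer would, in place of code of your own. Each camera call takes 0.05 s, during which the arm holds its last target. There are 200 camera calls.

## Working session

There is one attempt and no reset: what is moved stays moved. The work goes in short steps, Python scripts to look and compute and a tool call to move; the robot and the scene stay as the last step left them, time stands still between calls to the robot, and variables do not carry over. Pictures are saved under pics/ and viewed, at most 10 in all, crops included, and the job is handed in when it is done.

Besides the shell and the picture viewer there is one more tool, called as name([rows], argument=value, ...), one row to a line, values as JSON. apply_moves: Moves the arm, as the interface text tells. Its arguments: {"type":"object","properties":{"rows":{"type":"array","items":{"type":"array","items":{"type":"number"}}},"squeeze":{"type":"number"}},"required":["rows"]}

```bash
mkdir -p pics; cat > h.py <<'E'
import numpy as np, cv2
from station import r
def look(n):
    p,d=r.read_camera(n); np.savez(f'pics/{n}.npz',p=p,d=d); return p,d
def world(n,u,v,d):
    m=r.camera_model(n);K=np.array([[m['fx'],0,m['cx']],[0,m['fy'],m['cy']],[0,0,1.]])
    q=cv2.undistortPoints(np.array([[[u,v]]],float),K,np.array(m['dist'],float))[0,0]
    c=np.array([q[0]*d,q[1]*d,d]); return np.array(m['R']).T@(c-np.array(m['t']))
def cloud(n,d):
    m=r.camera_model(n);K=np.array([[m['fx'],0,m['cx']],[0,m['fy'],m['cy']],[0,0,1.]])
    vv,uu=np.mgrid[0:400,0:640]
    q=cv2.undistortPoints(np.stack([uu.ravel(),vv.ravel()],1)[:,None].astype(float),K,np.array(m['dist'],float))[:,0]
    c=np.c_[q,np.ones(len(q))]*d.ravel()[:,None]
    return ((c-np.array(m['t']))@np.array(m['R'])).reshape(400,640,3)
E
python3 - <<'E'
from h import *
for n in ('scene','top'):
    p,d=look(n); cv2.imwrite(f'pics/{n}1.png',p[:,:,::-1]); m=r.camera_model(n); print(n,-np.array(m['R']).T@m['t'],m['fx'])
s=r.state();print(s['time'],s['tcp_rot'],s['force'])
E
```

```text
scene [1.13774946 0.9568741  0.84652665] 418.70801651946647
top [0.23464629 0.02574828 1.63000625] 387.15401137272835
0.1 [ 1.49335004e-01  9.88786136e-01 -9.96591202e-04 -2.00784385e-04] [ 0.25824504  0.10200914 -0.20958633]
```

View pics/scene1.png

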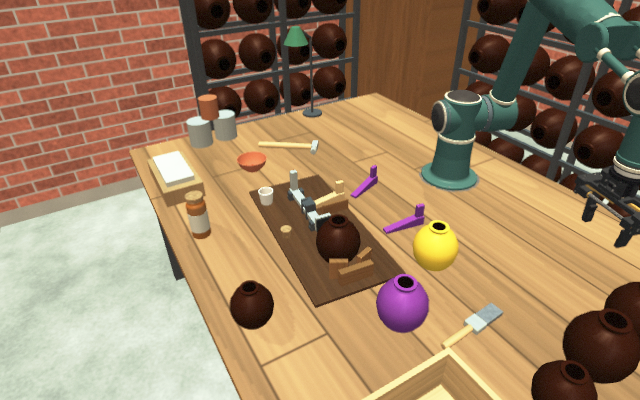

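View pics/top1.png

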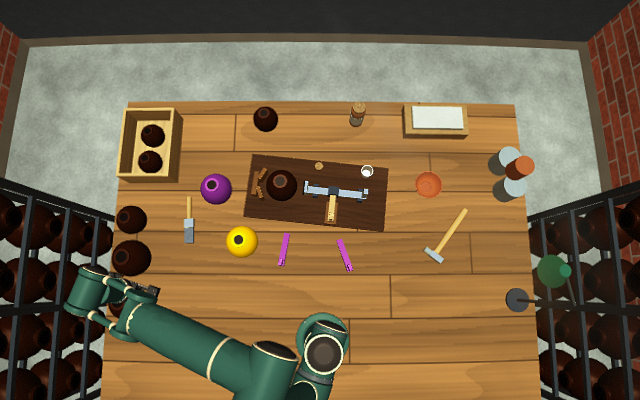

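The scene view shows the dark stand, with the grip near (294,180), the jar at (338,238) and the tab at (340,187). In the top view the jar is at (281,185), the grip near (364,193) and the tab near (331,219). The bar's +y points left in that picture.

```bash
cat > m.py <<'E'
from h import *
C={n:cloud(n,np.load(f'pics/{n}.npz')['d']) for n in('top','scene')}
P={n:np.load(f'pics/{n}.npz')['p'] for n in C}
# board: from top view, dark pixels
c=C['top'];p=P['top'].astype(int)
reg=np.zeros((400,640),bool);reg[140:240,235:400]=1
m=reg&(p.sum(2)<230)&(abs(c[...,2]-.012)<.03)
k=cv2.morphologyEx(m.astype(np.uint8),cv2.MORPH_CLOSE,np.ones((25,25)))
cs=max(cv2.findContours(k,0,2)[0],key=cv2.contourArea)
box=cv2.boxPoints(cv2.minAreaRect(cs));print(box)
mm=r.camera_model('top')
def ray(n,u,v,z):
    a=world(n,u,v,1.);m=r.camera_model(n);o=-np.array(m['R']).T@m['t'];return o+(a-o)*(z-o[2])/(a-o)[2]
W=np.array([ray('top',*b,.012) for b in box]);print(W.round(4))
ang=max(((W[i]-W[i-1]) for i in range(4)),key=lambda e:np.hypot(*e[:2]));ang=ang*np.sign(ang[1])
y=ang[:2]/np.hypot(*ang[:2]);x=np.array([y[1],-y[0]])
yaw=np.arctan2(x[1],x[0]);print('ydir',y,'xdir',x,'yaw',yaw, 'cen',W.mean(0))
for n in C:
    q=C[n].reshape(-1,3);col=P[n].reshape(-1,3)
    d=q[:,:2]-W.mean(0)[:2];a=d@x;b=d@y
    ok=(abs(a)<.13)&(abs(b)<.29)&(q[:,2]>.085)&(q[:,2]<.16)
    lab=np.zeros(len(q),np.uint8);lab[ok]=1
    N,L,S,_=cv2.connectedComponentsWithStats(lab.reshape(400,640))
    for i in range(1,N):
        if S[i,4]<4: continue
        s=(L==i).ravel();print(n,S[i],'ctr',np.median(q[s],0).round(4),'z',q[s,2].min().round(3),q[s,2].max().round(3),'a',a[s].min().round(3),a[s].max().round(3),'b',b[s].min().round(3),b[s].max().round(3),col[s].mean(0).round())
E
python3 m.py
python3 - <<'E'
import cv2
a=cv2.imread('pics/scene1.png')[150:300,230:410];cv2.imwrite('pics/s1c.png',cv2.resize(a,(720,600),interpolation=2))
E
```

```text
[[235.00002 150.99997]
 [399.      150.99997]
 [399.      231.99997]
 [235.      231.99997]]
[[ 0.7923  0.3825  0.012 ]
 [ 0.7957 -0.3393  0.012 ]
 [ 0.4367 -0.3249  0.012 ]
 [ 0.4351  0.3664  0.012 ]]
ydir [-0.00470834  0.99998892] xdir [0.99998892 0.00470834] yaw 0.004708359326379942 cen [0.61495377 0.02118339 0.012     ]
top [266 170  30  29 656] ctr [0.6156 0.1689 0.1124] z 0.085 0.148 a -0.048 0.07 b 0.091 0.21 [47. 23. 13.]
top [304 184   4   9  12] ctr [0.6051 0.0711 0.0886] z 0.086 0.092 a -0.024 0.01 b 0.042 0.054 [179. 198. 209.]
top [363 188   5   8  34] ctr [ 0.5871 -0.1719  0.1107] z 0.087 0.119 a -0.038 -0.013 b -0.201 -0.184 [144. 155. 156.]
top [329 213   4   4  15] ctr [ 0.4923 -0.0333  0.1139] z 0.109 0.123 a -0.128 -0.115 b -0.058 -0.046 [236. 211. 135.]
scene [289 169   9  11  71] ctr [ 0.5935 -0.1693  0.1026] z 0.086 0.118 a -0.038 -0.013 b -0.206 -0.184 [166. 164. 145.]
scene [335 180   8  11  62] ctr [ 0.4963 -0.0299  0.1017] z 0.085 0.117 a -0.13 -0.11 b -0.063 -0.043 [199. 165. 108.]
scene [315 213  13   6  26] ctr [0.6203 0.0672 0.0864] z 0.085 0.089 a -0.014 0.026 b 0.039 0.055 [213. 224. 212.]
scene [ 317  214   43   36 1066] ctr [0.6408 0.1926 0.1118] z 0.085 0.142 a -0.046 0.071 b 0.103 0.211 [58. 30. 19.]
```

View pics/s1c.png

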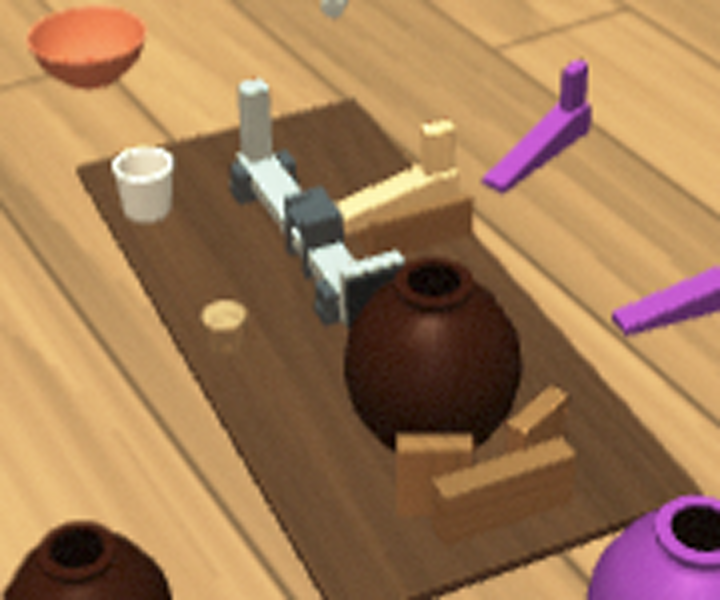

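The crop shows the grip top at about (255,85), the tab top at (437,127), and the jar between the pad and the V-stop. The cup and bung are on the far side. My board mask failed because it took in too much, so I'll fit the yaw more tightly.

```bash
cat > m2.py <<'E'
from h import *
exec(open('m.py').read().split("mm=r.camera")[1].split("W=")[0].split("\n",1)[1])
C={n:cloud(n,np.load(f'pics/{n}.npz')['d']) for n in('top','scene')}
P={n:np.load(f'pics/{n}.npz')['p'] for n in C}
W=np.array([ray('top',*b,.012) for b in [(252,154),(388.5,167),(384,231),(244,217)]]);print(W.round(4))
e=[W[0]-W[1],W[3]-W[2],W[1]-W[2],W[0]-W[3]]
print([np.hypot(*k[:2]).round(3) for k in e],[np.arctan2(-k[0],k[1]).round(4) for k in e[:2]],[np.arctan2(k[1],k[0]).round(4) for k in e[2:]])
# bar: bright metal along the bar, z .03-.05 
for n in C:
    q=C[n].reshape(-1,3);p=P[n].reshape(-1,3).astype(int)
    s=(abs(q[:,0]-.6)<.06)&(q[:,1]>-.15)&(q[:,1]<.07)&(abs(q[:,2]-.041)<.008)&(p[:,2]>110)&(p[:,2]>=p[:,0]-12)
    vx=cv2.fitLine(q[s][:,:2].astype(np.float32),cv2.DIST_HUBER,0,.01,.01).ravel();print(n,s.sum(),vx)
    for nm,a,b in(('grip',(.56,.63),(-.195,-.15)),('tab',(.47,.53),(-.06,-.005))):
        s=(q[:,0]>a[0])&(q[:,0]<a[1])&(q[:,1]>b[0])&(q[:,1]<b[1])&(q[:,2]>.108)&(q[:,2]<.122)
        print(n,nm,s.sum(),q[s].mean(0).round(4),q[s].min(0).round(4),q[s].max(0).round(4))
E
python3 m2.py
```

```text
[[ 0.7786  0.3071  0.012 ]
 [ 0.7219 -0.2899  0.012 ]
 [ 0.4409 -0.2612  0.012 ]
 [ 0.4991  0.3308  0.012 ]]
[np.float64(0.6), np.float64(0.595), np.float64(0.282), np.float64(0.28)] [np.float64(-0.0947), np.float64(-0.098)] [np.float64(-0.1018), np.float64(-0.0847)]
top 250 [ 0.10936581  0.99400157  0.6041817  -0.04193586]
top grip 22 [ 0.5891 -0.1732  0.1128] [ 0.5783 -0.1797  0.1092] [ 0.6032 -0.1634  0.1191]
top tab 22 [ 0.4888 -0.0319  0.1132] [ 0.4789 -0.0378  0.1083] [ 0.5002 -0.0256  0.1191]
scene 150 [ 0.13684821  0.990592    0.6053387  -0.06353708]
scene grip 28 [ 0.5915 -0.1717  0.1129] [ 0.5789 -0.1832  0.1081] [ 0.6027 -0.1626  0.1176]
scene tab 27 [ 0.4914 -0.0327  0.1124] [ 0.4754 -0.0424  0.108 ] [ 0.5035 -0.0255  0.1166]
```

apply_moves([
  [0.015,-0.033,0,0.02,0],
  [0.015,-0.033,0,0.02,0],
  [0.015,-0.033,0,0.02,0],
  [0.015,-0.033,0,0.02,0],
  [0.015,-0.033,0,0.02,0],
  [0.015,-0.033,0,0.02,0],
  [0.015,-0.033,0,0.02,0],
  [0.015,-0.033,0,0.02,0],
  [0.015,-0.033,0,0.02,0],
  [0.015,-0.033,0,0.02,0],
], squeeze=20)

```text
time: 0.93
position: [0.3494, 0.313, 0.2383]
tcp_rot: [0.049, 0.999, -0.0, -0.0]
force: [-0.2, -0.2, 0.8]
width: 0.0236
finger_force: 0.0
```

apply_moves([
  [0.015,-0.033,0,0,0],
  [0.015,-0.033,0,0,0],
  [0.015,-0.033,0,0,0],
  [0.015,-0.033,0,0,0],
  [0.015,-0.033,0,0,0],
  [0.015,-0.033,0,0,0],
  [0.015,-0.033,0,0,0],
  [0.015,-0.033,0,0,0],
  [0.015,-0.033,0,0,0],
  [0.015,-0.033,0,0,0],
])

```text
time: 1.77
position: [0.4994, -0.0169, 0.2384]
tcp_rot: [0.05, 0.999, 0.0, -0.0]
force: [1.1, 0.1, -0.1]
width: 0.0003
finger_force: 0.0
```

apply_moves([
  [0.0145,-0.0332,0,0,0],
  [0.0145,-0.0332,0,0,0],
  [0.0145,-0.0332,0,0,0],
  [0.0145,-0.0332,0,0,0],
  [0.0145,-0.0332,0,0,0],
  [0.0145,-0.0332,0,0,0],
  [0,0,-0.033,0,0],
  [0,0,-0.033,0,0],
  [0,0,-0.033,0,0],
  [0,0,0,0,0],
])

```text
time: 2.6
position: [0.5808, -0.2125, 0.1312]
tcp_rot: [0.05, 0.999, 0.002, -0.007]
force: [-1.3, 0.7, -1.3]
width: 0.0001
finger_force: 0.0
```

```bash
python3 - <<'E'
from h import *
p,d=look('scene'); a=p[130:280,250:400,::-1];cv2.imwrite('pics/s2.png',cv2.resize(a,(600,600),interpolation=2))
print(r.state()['position'],r.state()['force'])
E
```

```text
[ 0.58254528 -0.21297905  0.13473526] [-0.03968436 -0.00258437  0.55731266]
```

View pics/s2.png

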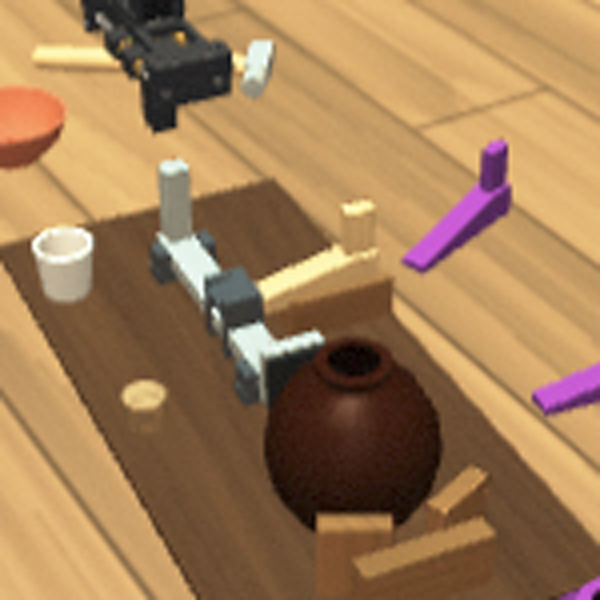

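The fingers sit behind the grip (tips at about (160,125) in the crop) and look in line with it. The cup and bung are clear. I'll lower and approach.

apply_moves([
  [0.0035,0,-0.027,0,0],
  [0,0,-0.027,0,0],
  [0,0,0,0,0],
  [0.0005,0.005,0,0,0],
  [0.0005,0.005,0,0,0],
  [0.0004,0.004,0,0,0],
  [0.0003,0.003,0,0,0],
  [0.0003,0.003,0,0,0],
])

```text
time: 3.32
position: [0.5936, -0.1949, 0.0884]
tcp_rot: [0.05, 0.999, -0.001, 0.002]
force: [-0.6, -2.9, 2.2]
width: 0.0007
finger_force: 1.5
```

apply_moves([
  [0.0003,0.003,0,0,0],
  [0.0003,0.003,0,0,0],
  [0.0003,0.003,0,0,0],
])

```text
time: 3.57
position: [0.5936, -0.1855, 0.0866]
tcp_rot: [0.05, 0.999, -0.0, 0.001]
force: [1.1, -3.1, 3.0]
width: 0.0006
finger_force: 1.5
```

apply_moves([
  [0.0002,0.003,0,0,0],
  [0.0002,0.0025,0,0,0],
  [0.0002,0.0025,0,0,0],
])

```text
time: 3.82
position: [0.5934, -0.1771, 0.0856]
tcp_rot: [0.05, 0.999, -0.0, 0.0]
force: [2.2, -2.0, 1.2]
width: 0.0004
finger_force: 1.5
```

apply_moves([
  [0.0002,0.002,0,0,0],
  [0.0002,0.002,0,0,0],
  [0.0002,0.002,0,0,0],
])

```text
time: 4.07
position: [0.5939, -0.1718, 0.0856]
tcp_rot: [0.05, 0.999, -0.001, 0.0]
force: [0.8, -7.4, 1.6]
width: 0.0001
finger_force: 3.4
```

apply_moves([
  [0.0002,0.002,0,0,0],
  [0.0002,0.002,0,0,0],
  [0.0002,0.002,0,0,0],
])

```text
time: 4.32
position: [0.5945, -0.1664, 0.0856]
tcp_rot: [0.05, 0.999, -0.001, 0.0]
force: [1.2, -7.1, 0.1]
width: 0.0007
finger_force: 3.4
```

apply_moves([
  [0.0001,0.001,0,0,0],
  [0.0001,0.001,0,0,0],
  [0.0001,0.001,0,0,0],
])

```text
time: 4.57
position: [0.5948, -0.1634, 0.0856]
tcp_rot: [0.05, 0.999, -0.001, 0.0]
force: [0.6, -7.3, 1.7]
width: 0.0003
finger_force: 3.4
```

apply_moves([
  [0.0001,0.001,0,0,0],
  [0.0001,0.001,0,0,0],
  [0.0001,0.001,0,0,0],
])

```text
time: 4.82
position: [0.5951, -0.1604, 0.0856]
tcp_rot: [0.05, 0.999, -0.001, 0.0]
force: [1.8, -6.7, 1.6]
width: 0.0005
finger_force: 3.4
```

apply_moves([
  [0.0001,0.001,0,0,0],
  [0.0001,0.001,0,0,0],
  [0.0001,0.001,0,0,0],
])

```text
time: 5.07
position: [0.5954, -0.1575, 0.0856]
tcp_rot: [0.05, 0.999, -0.001, 0.0]
force: [1.4, -5.8, 0.5]
width: 0.0002
finger_force: 3.4
```

apply_moves([
  [0.0001,0.001,0,0,0],
  [0.0001,0.001,0,0,0],
])

```text
time: 5.23
position: [0.5956, -0.1555, 0.0856]
tcp_rot: [0.05, 0.999, -0.001, 0.0]
force: [1.8, -6.2, 0.9]
width: 0.0004
finger_force: 3.4
```

apply_moves([
  [0.0001,0.001,0,0,0],
  [0.0001,0.001,0,0,0],
])

```text
time: 5.4
position: [0.5959, -0.1535, 0.0856]
tcp_rot: [0.05, 0.999, -0.001, 0.0]
force: [1.0, -6.6, 1.3]
width: 0.0002
finger_force: 3.4
```

apply_moves([
  [0.0001,0.001,0,0,0],
  [0.0001,0.001,0,0,0],
])

```text
time: 5.57
position: [0.5961, -0.1515, 0.0856]
tcp_rot: [0.05, 0.999, -0.001, 0.0]
force: [0.8, -6.6, 1.4]
width: 0.0003
finger_force: 3.4
```

apply_moves([
  [0.0001,0.001,0,0,0],
  [0.0001,0.001,0,0,0],
])

```text
time: 5.73
position: [0.5963, -0.1495, 0.0856]
tcp_rot: [0.05, 0.999, -0.001, 0.0]
force: [1.0, -6.2, 1.0]
width: 0.0004
finger_force: 3.4
```

apply_moves([
  [0.0001,0.001,0,0,0],
  [0.0001,0.001,0,0,0],
])

```text
time: 5.9
position: [0.5964, -0.1481, 0.0857]
tcp_rot: [0.05, 0.999, -0.002, 0.0]
force: [1.1, -11.1, 1.4]
width: 0.0006
finger_force: 5.7
```

apply_moves([
  [0.0001,0.001,0,0,0],
  [0.0001,0.001,0,0,0],
])

```text
time: 6.07
position: [0.5965, -0.1479, 0.0857]
tcp_rot: [0.049, 0.999, -0.003, 0.0]
force: [0.4, -17.1, 0.7]
width: 0.0003
finger_force: 8.7
```

```bash
python3 - <<'E'
from h import *
p,d=look('scene'); a=p[130:290,250:410,::-1];cv2.imwrite('pics/s3.png',cv2.resize(a,(600,600),interpolation=2))
E
```

```text
(no output)
```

View pics/s3.png

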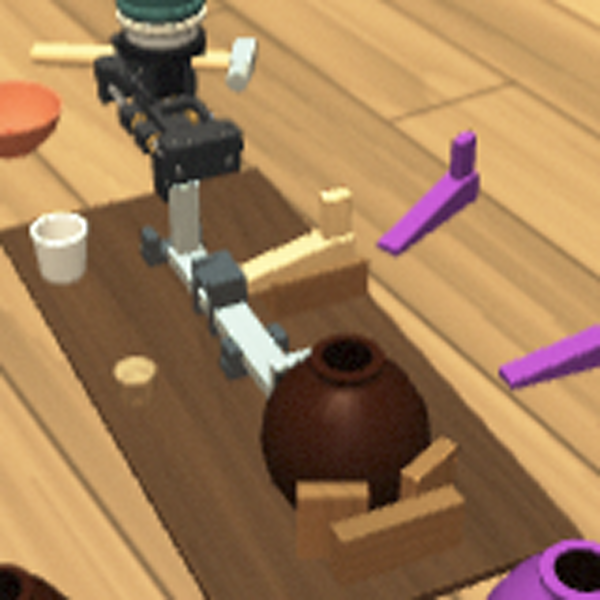

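The force climbs sharply with almost no travel, and the picture shows the jar seated in the V (jar at about (345,430), stop blocks at (330,510) to (460,500)). I'll give it one slight press to confirm, then back off.

apply_moves([
  [0.0001,0.001,0,0,0],
  [0,0,0,0,0],
])

```text
time: 6.28
position: [0.5965, -0.1478, 0.0857]
tcp_rot: [0.049, 0.999, -0.004, 0.0]
force: [-0.2, -18.1, -0.8]
width: 0.0003
finger_force: 8.7
```

apply_moves([
  [-0.0005,-0.005,0,0,0],
  [-0.001,-0.01,0,0,0],
  [-0.002,-0.02,0,0,0],
  [0,0,0.03,0,0],
  [0,0,0.035,0,0],
  [0,0,0.025,0,0],
  [-0.025,0.025,0,0,0],
  [-0.025,0.025,0,0,0],
  [-0.025,0.025,0,0,0],
  [-0.025,0.025,0,0,0],
])

```text
time: 7.12
position: [0.491, -0.0769, 0.1748]
tcp_rot: [0.05, 0.999, 0.001, -0.001]
force: [-0.1, 0.8, -0.6]
width: 0.0002
finger_force: 0.0
```

apply_moves([
  [-0.022,0.025,0,0,0],
  [-0.021,0.025,0,0,0],
  [0,0.003,0,0,0],
  [0,0,0,0,0],
  [0,0,0,0,0],
])

```text
time: 7.53
position: [0.4503, -0.0252, 0.1756]
tcp_rot: [0.049, 0.999, 0.0, -0.0]
force: [0.8, -0.0, 0.8]
width: 0.0004
finger_force: 0.0
```

```bash
python3 - <<'E'
from h import *
for n in ('scene','top'): p,d=look(n)
q=cloud('scene',np.load('pics/scene.npz')['d']).reshape(-1,3)
for nm,a,b in(('grip',(.57,.65),(-.155,-.10)),('tab',(.47,.53),(-.06,-.005))):
    s=(q[:,0]>a[0])&(q[:,0]<a[1])&(q[:,1]>b[0])&(q[:,1]<b[1])&(q[:,2]>.108)&(q[:,2]<.122)
    print(nm,s.sum(),q[s].mean(0).round(4),q[s].min(0).round(4),q[s].max(0).round(4))
s=r.state();print(s['position'],s['force'])
E
```

```text
grip 28 [ 0.5967 -0.121   0.1126] [ 0.5835 -0.133   0.1084] [ 0.6081 -0.1097  0.117 ]
tab 28 [ 0.4911 -0.0317  0.1126] [ 0.4781 -0.0431  0.1081] [ 0.5029 -0.0246  0.1174]
[ 0.45100152 -0.02588436  0.17577997] [-0.27048064  0.20285829 -0.33661499]
```

apply_moves([
  [0,-0.002,-0.03,0,0],
  [0,0,-0.03,0,0],
  [0,0,-0.03,0,0],
  [0,0,0,0,0],
  [0.005,-0.0005,0,0,0],
  [0.004,-0.0004,0,0,0],
  [0.002,-0.0002,0,0,0],
])

```text
time: 8.22
position: [0.4643, -0.029, 0.088]
tcp_rot: [0.05, 0.999, -0.0, 0.002]
force: [0.4, 1.1, 0.6]
width: 0.0001
finger_force: 0.0
```

apply_moves([
  [0.002,-0.0002,0,0,0],
  [0.002,-0.0002,0,0,0],
  [0.002,-0.0002,0,0,0],
])

```text
time: 8.47
position: [0.4679, -0.0291, 0.0868]
tcp_rot: [0.05, 0.999, -0.0, 0.0]
force: [-1.3, -0.4, 1.9]
width: 0.0004
finger_force: 0.9
```

apply_moves([
  [0.002,-0.0002,0,0,0],
  [0.002,-0.0002,0,0,0],
  [0.002,-0.0002,0,0,0],
])

```text
time: 8.72
position: [0.4732, -0.0295, 0.0858]
tcp_rot: [0.05, 0.999, 0.0, -0.0]
force: [-2.3, 0.1, 1.7]
width: 0.0005
finger_force: 1.0
```

apply_moves([
  [0.002,-0.0002,0,0,0],
  [0.002,-0.0002,0,0,0],
  [0.002,-0.0002,0,0,0],
  [0.002,-0.0002,0,0,0],
  [0.002,-0.0002,0,0,0],
])

```text
time: 9.13
position: [0.4834, -0.0306, 0.0857]
tcp_rot: [0.05, 0.999, -0.0, -0.0]
force: [-2.0, -0.7, 2.2]
width: 0.0006
finger_force: 1.1
```

apply_moves([
  [0.001,-0.0001,0,0,0],
  [0.001,-0.0001,0,0,0],
  [0.001,-0.0001,0,0,0],
])

```text
time: 9.38
position: [0.4862, -0.0309, 0.0857]
tcp_rot: [0.05, 0.999, -0.0, -0.0]
force: [-2.1, -0.1, 2.2]
width: 0.0005
finger_force: 1.2
```

apply_moves([
  [0.001,-0.0001,0,0,0],
  [0.001,-0.0001,0,0,0],
  [0.001,-0.0001,0,0,0],
])

```text
time: 9.63
position: [0.4893, -0.0312, 0.0857]
tcp_rot: [0.05, 0.999, -0.0, 0.0]
force: [-2.8, -0.0, 1.8]
width: 0.0004
finger_force: 0.9
```

apply_moves([
  [0.001,-0.0001,0,0,0],
  [0.001,-0.0001,0,0,0],
  [0.001,-0.0001,0,0,0],
])

```text
time: 9.88
position: [0.4924, -0.0315, 0.0857]
tcp_rot: [0.05, 0.999, -0.0, 0.0]
force: [-2.0, -0.2, 1.8]
width: 0.0002
finger_force: 0.9
```

apply_moves([
  [0.001,-0.0001,0,0,0],
  [0.001,-0.0001,0,0,0],
  [0.001,-0.0001,0,0,0],
])

```text
time: 10.13
position: [0.4954, -0.0318, 0.0857]
tcp_rot: [0.05, 0.999, -0.0, 0.0]
force: [-1.1, -0.2, 1.0]
width: 0.0006
finger_force: 0.9
```

apply_moves([
  [0.001,-0.0001,0,0,0],
  [0.001,-0.0001,0,0,0],
])

```text
time: 10.3
position: [0.4972, -0.032, 0.0856]
tcp_rot: [0.05, 0.999, 0.0, -0.0]
force: [-4.1, 0.3, 2.1]
width: 0.0003
finger_force: 2.3
```

apply_moves([
  [0.001,-0.0001,0,0,0],
  [0.001,-0.0001,0,0,0],
])

```text
time: 10.47
position: [0.4973, -0.032, 0.0855]
tcp_rot: [0.05, 0.999, 0.0, -0.002]
force: [-10.3, 0.9, 8.8]
width: 0.0007
finger_force: 4.9
```

apply_moves([
  [0.001,-0.0001,0,0,0],
])

```text
time: 10.55
position: [0.4975, -0.0321, 0.0854]
tcp_rot: [0.05, 0.999, 0.0, -0.003]
force: [-11.7, 1.1, 11.0]
width: 0.0003
finger_force: 6.2
```

apply_moves([
  [0.0008,-0.0001,0,0,0],
  [0,0,0,0,0],
])

```text
time: 10.72
position: [0.4975, -0.0321, 0.0854]
tcp_rot: [0.05, 0.999, 0.0, -0.004]
force: [-13.3, 0.5, 11.4]
width: 0.0006
finger_force: 6.4
```

apply_moves([
  [0.0007,-0.0001,0,0,0],
  [0,0,0,0,0],
  [0,0,0,0,0],
])

```text
time: 10.97
position: [0.4976, -0.0321, 0.0853]
tcp_rot: [0.05, 0.999, 0.0, -0.005]
force: [-14.6, 1.0, 12.1]
width: 0.0005
finger_force: 7.2
```

About 15 N, and the wedge has stopped. I'll let go, then check by pushing again.

apply_moves([
  [-0.004,0.0004,0,0,0],
  [-0.008,0.0008,0,0,0],
  [-0.012,0.001,0,0,0],
  [0,0,0,0,0],
  [0,0,0,0,0],
])

```text
time: 11.38
position: [0.4772, -0.0302, 0.0856]
tcp_rot: [0.05, 0.999, -0.0, 0.0]
force: [-0.3, -1.2, 0.2]
width: 0.0007
finger_force: 0.0
```

```bash
python3 - <<'E'
from h import *
p,d=look('scene');cv2.imwrite('pics/s4.png',cv2.resize(p[130:290,250:410,::-1],(600,600),interpolation=2))
q=cloud('scene',d).reshape(-1,3)
for nm,a,b in(('grip',(.57,.65),(-.155,-.10)),('tab',(.495,.56),(-.06,-.005))):
    s=(q[:,0]>a[0])&(q[:,0]<a[1])&(q[:,1]>b[0])&(q[:,1]<b[1])&(q[:,2]>.108)&(q[:,2]<.125)
    print(nm,s.sum(),q[s].mean(0).round(4),q[s].min(0).round(4),q[s].max(0).round(4))
s=r.state();print(s['position'],s['force'])
E
```

```text
grip 28 [ 0.5971 -0.12    0.1134] [ 0.5845 -0.1323  0.1083] [ 0.6085 -0.1122  0.1186]
tab 27 [ 0.5223 -0.0361  0.1122] [ 0.5086 -0.0452  0.1083] [ 0.5326 -0.0282  0.1153]
[ 0.47778637 -0.03031541  0.08581719] [-0.22103216  0.67054817  0.16672297]
```

View pics/s4.png

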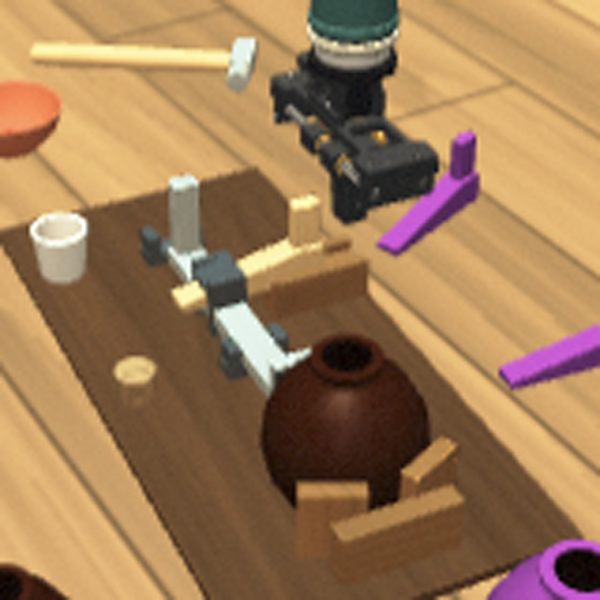

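The wedge nose now shows beyond the bridge at (185,295), and the jar, grip, cup and bung are unchanged. I'll check the jam with a second, measured push.

apply_moves([
  [0.008,-0.0008,0,0,0],
  [0.006,-0.0006,0,0,0],
  [0.003,-0.0003,0,0,0],
  [0.001,-0.0001,0,0,0],
  [0.001,-0.0001,0,0,0],
  [0,0,0,0,0],
])

```text
time: 11.93
position: [0.4969, -0.0322, 0.0855]
tcp_rot: [0.05, 0.999, -0.0, -0.0]
force: [-0.2, -1.3, 0.4]
width: 0.0005
finger_force: 0.0
```

apply_moves([
  [0.001,-0.0001,0,0,0],
  [0.001,-0.0001,0,0,0],
])

```text
time: 12.1
position: [0.4973, -0.0323, 0.0853]
tcp_rot: [0.05, 0.999, 0.0, -0.002]
force: [-6.2, -0.1, 4.2]
width: 0.0002
finger_force: 3.0
```

Contact is at the same place, so the wedge held. I'll press to about 15 N once more and leave.

apply_moves([
  [0.001,-0.0001,0,0,0],
  [0.001,-0.0001,0,0,0],
  [0,0,0,0,0],
])

```text
time: 12.35
position: [0.4975, -0.0323, 0.0852]
tcp_rot: [0.05, 0.999, 0.0, -0.004]
force: [-9.6, 1.4, 7.5]
width: 0.0002
finger_force: 4.9
```

apply_moves([
  [0.0007,-0.0001,0,0,0],
  [0,0,0,0,0],
])

```text
time: 12.52
position: [0.4975, -0.0323, 0.0851]
tcp_rot: [0.05, 0.999, 0.0, -0.004]
force: [-11.6, 0.9, 10.0]
width: 0.0007
finger_force: 5.7
```

apply_moves([
  [-0.004,0.0004,0,0,0],
  [-0.008,0.0008,0,0,0],
  [-0.016,0.001,0,0,0],
  [0,0,0.03,0,0],
  [0,0,0.03,0,0],
  [0,0,0.03,0,0],
  [0,0,0.03,0,0],
  [0,0,0,0,0],
  [0,0,0,0,0],
])

```text
time: 13.27
position: [0.4752, -0.0307, 0.2082]
tcp_rot: [0.05, 0.999, -0.0, 0.003]
force: [-0.3, 0.2, -0.2]
width: 0.0007
finger_force: 0.0
```

```bash
python3 - <<'E'
from h import *
p,d=look('scene')
q=cloud('scene',d).reshape(-1,3)
for nm,a,b in(('grip',(.57,.65),(-.155,-.10)),('tab',(.495,.56),(-.06,-.005))):
    s=(q[:,0]>a[0])&(q[:,0]<a[1])&(q[:,1]>b[0])&(q[:,1]<b[1])&(q[:,2]>.108)&(q[:,2]<.125)
    print(nm,s.sum(),q[s].mean(0).round(4))
print(r.state()['position'],r.state()['force'])
E
```

```text
grip 28 [ 0.5964 -0.1202  0.1132]
tab 26 [ 0.5221 -0.0355  0.1126]
[ 0.47372445 -0.03053053  0.20617442] [-0.68028545  0.22854871 -0.67151321]
```

Nothing moved after letting go. The bar and wedge hold, so I'm handing in.

```bash
python3 -c "from station import r; print(r.finish_job())"
```

```text
the job is handed in; nothing more can be done
None
```

The job is handed in: the jar is home in the V-stop with the bar's pad bearing on it (about 18 N at the end of the push), and the wedge went in about 30 mm with a push of about 15 N and stayed jammed when released; the other things on the bench were not touched, and the clock stood near 13 s of the 53 allowed.

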